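Set the wing nut and lock the cam hold-down clamp

TASK

Clamp the wood offcut in the cam hold-down clamp with the right lock force. With the cam lever still standing open, first turn the wing nut on top of the clamp's arm clockwise (tighter), less than a quarter turn, until its wing lies in line with the arm; then let go of it and flip the cam lever all the way down, away from the nut, so that it locks. Leave the offcut where it lies and let go of everything.

Things in the scene. Friction and masses are not known exactly. Their poses are not given: they have to be found in the camera images.
- cam_clamp: Cam hold-down clamp, fixed to the bench: plywood board 240 x 110 x 15 mm, steel arm 24 mm wide (upper face about 78 mm above the bench), wing nut at x = -75 mm on the arm, cam lever pivoting on a level pin at x = +48 mm, 92 mm above the bench. Origin: centre of the board's underside; x axis: along the arm, from the nut towards the lever; z up.
- nut_grip (a point): Grip point in the upright wing of the dark steel wing nut on top of the clamp's arm. Wing: plate 10 mm thick, 51 mm long, 25 mm tall; its top is 10 mm above this point, the arm 28 mm below it. x axis: along the wing; z: up. When turned it neither rises nor sinks; it has 0.06 N m of friction and stays where it is left. The wing has 50 mm of free room all round at its height.
- wing_nut (a joint): Angle of the wing nut, rad: 0 with the wing in line with the arm (the right setting), negative when looser; grows when turned clockwise seen from above. Starts between -1.3 and -0.6; stops at -1.5 and 0.5.
- lever_end (a point): Point on the centre line of the cam lever's black plastic grip, 80 mm from the pivot pin. The lever is 96 mm long from the pin; its grip (40 to 96 mm from the pin) is 15 mm thick in the direction of swing and 20 mm wide. z axis: from the pin along the lever to its end; x: the direction in which it closes; y: parallel to the pin, level.
- cam_lever (a joint): Angle of the cam lever, rad: 0 upright (open), 1.5 down level (locked, at its stop), pointing away from the nut along the clamp's x axis. Starts between 0 and 0.4, swings in the upright plane of the arm, needs 2 to 3 N at the grip, stays where it is left. Closing it lowers arm, nut and the rubber foot under the arm by up to 8 mm, pressing on the offcut.
- wood_offcut: Loose block of brown wood, 45 x 140 x 32 mm, lying on the clamp's board across and under the arm's end, below the rubber foot, between two low ledges. Origin: centre of its underside; y axis: its length; z up.

How it is judged:
By the outcome, as a careful person would: the job done as asked, in the order asked, and still so for the second after the job is handed in, with the robot touching nothing.
It also fails if it takes over 43 s, if anything falls off the work surface, if the arm or the gripper's body presses on something with over 40 N, if the wrist force passes 120 N, or if a joint passes its speed limit or range.

ROBOT

A 7-joint arm with a two-finger parallel gripper is mounted at the origin on the work surface; the furniture and walls round the work are solid. World frame = base frame: x ahead of the robot, y to its left, z up, the work surface at z = 0. Lengths are in m, angles in rad, forces in N, time in s.
With the tool pointing down it reaches from about 0.425 to 0.925 m from the base axis. Payload 6.8 kg.
Tool frame: the origin (TCP) lies midway between the tips of the shut fingers; the grasp point (between the pads) lies 19 mm behind it (ctrl.hold_point_z is the distance from the TCP to the grasp point, in m); z points along the fingers, y is the line along which they close (so a half turn about z gives the same grasp; the last joint's range is limited). The gripper opens to 85 mm and grips with 20 to 120 N. Pads are 22 mm wide; open, the fingers measure 114 mm over their backs; the gripper's body (76 mm by 85 mm) begins 54 mm behind the grasp point. The pads swing forward as they close: fully open they stand 13 mm farther back than shut.
Start: joints at [1.22, 0.477, 0.022, 1.555, -0.011, 1.109, -0.083], TCP at [0.162, -0.655, 0.231] pointing down, gripper open.
Joint ranges: [-2.96, 2.96], [-0.34, 2.1], [-1.41, 1.46], [0.24, 2.44], [-1.37, 4.51], [0.17, 1.92], [-2.96, 2.96]. Speed limits (rad/s): [2.39, 2.39, 3.14, 3.14, 3.14, 3.14, 3.14].

INTERFACE

Orientations are given as a unit quaternion [w, x, y, z].
In Python, from rig import ctrl, optics, job_done gives the robot as it stands.
- The arm moves only by the tool drive_tool, never from a script. Its argument "series" is a list of rows, each a list of 5 numbers: the shift along the world's x, y, z in mm, then the turn about the world's z in degrees, then the closure, from 0 (fully open) to 1 (shut). In form: [[x, y, z, turn, grip], ...]. A call has exactly 10 rows; each row shifts and turns the commanded pose from where the row before left it; what a row does not reach is not made up. A row lasts 1/10 s, in which the tool goes at most 50 mm and 8.59 degrees, less where a joint would pass 70% of its speed; a pose out of reach is approached as far as the arm can. A call with a gripper value outside its range is refused whole. The fingers move at their own pace and stop on an object; "grip_force" is the grip in N (left out, the last holds). Time passes only in rows, so rows that do not move let the fingers close, or fill a call up. It gives the time, the measured TCP pose, the force, the opening and the grip force at its end, in the units of the state.
- ctrl.get_state(): the state, without advancing time (a new reading comes with each control period).
- optics.snapshot(name): name is "scene" or "top" or "wrist"; returns (picture, depth): 384x512x3 uint8, blue, green, red; 384x512 float32, m along the optical axis (not along the pixel's ray), 0 where there is no reading.
- optics.camera_model(name): a dict with "mtx" (3x3 intrinsics, pixels), "xyz" and "attitude" of the camera in the world; the wrist camera has in their place "mount" (4x4, takes a point from camera to tool coordinates, whose origin is the TCP and whose axes are the flange's). Camera axes: x right, y down, z forward; pixel columns grow to the right and rows downward; lengths in m; the calibration is good to about 2 mm. A picture is of the moment at which its call begins: read the wrist's pose just before it. camera_model takes no time and is no camera call.
- job_done(): hands the job in; it is judged then, once.
The state is a dict: "clock": time; "joints": joint angles; "dq": joint speeds; "joint_torque": joint torques, N m; "ee_pos": TCP position; "tool_rot": TCP orientation; "ft_force": force on the tool from outside, world axes, zero at the start; "torque": the same for the moment, N m; "width": finger opening in m; "gripper_force": force on a finger pad.
Only numpy, scipy, OpenCV 4.12 (cv2) and the standard library are available. Lean on these libraries where they do the work, as an engineer would, in place of code of your own. Each camera call takes 0.05 s, during which the arm holds its last target. There are 200 camera calls.

## Working session

There is one attempt and no reset: what is moved stays moved. The work goes in short steps, Python scripts to look and compute and a tool call to move; the robot and the scene stay as the last step left them, time stands still between calls to the robot, and variables do not carry over. Pictures are saved under pics/ and viewed, at most 10 in all, crops included, and the job is handed in when it is done.

Besides the shell and the picture viewer there is one more tool, called after "Request:" by a JSON object that holds its "api" and its "payload". drive_tool: Moves the arm, as the interface text tells. Its arguments: {"type":"object","properties":{"series":{"type":"array"},"grip_force":{"type":"number"}},"required":["series"]}

```bash
mkdir -p pics
cat > h.py <<'E'
import numpy as np, cv2
from rig import ctrl, optics, job_done
from scipy.spatial.transform import Rotation as R
def rot(q):
    q=np.array(q,float)
    return q if q.shape==(3,3) else R.from_quat(np.r_[q[1:],q[0]]).as_matrix()
def shot(name):
    s=ctrl.get_state(); p,d=optics.snapshot(name); m=optics.camera_model(name)
    if 'mount' in m:
        T=np.eye(4);T[:3,:3]=rot(s['tool_rot']);T[:3,3]=s['ee_pos'];T=T@np.array(m['mount'])
        return p,d,np.array(m['mtx']),T[:3,:3],T[:3,3]
    return p,d,np.array(m['mtx']),rot(m['attitude']),np.array(m['xyz'])
def cloud(d,K,Rm,t):
    v,u=np.indices(d.shape); 
    c=np.stack([(u-K[0,2])/K[0,0]*d,(v-K[1,2])/K[1,1]*d,d],-1)
    return c@Rm.T+t
E
python3 - <<'E'
from h import *
a=[]
for n in('scene','top'):
    s=shot(n); a.append(s[0]); np.savez(n+'.npz',p=s[0],d=s[1],K=s[2],R=s[3],t=s[4]); print(n,s[4],s[3][:,2])
cv2.imwrite('pics/a.png',cv2.resize(np.hstack(a),(800,300)))
cv2.imwrite('pics/top.png',a[1]); cv2.imwrite('pics/scene.png',a[0])
print(ctrl.get_state(),ctrl.hold_point_z)
E
```

```text
scene [-0.02918307 -0.54081396  0.55050899] [ 0.70384853  0.50507056 -0.49950072]
top [ 0.42708591 -0.09085798  0.94945216] [ 1.76291323e-01 -8.99989794e-04 -9.84337625e-01]
{'clock': 0.1, 'joints': array([ 1.21988957,  0.47774562,  0.02236412,  1.55633763, -0.01149448,
        1.10930824, -0.08310977]), 'dq': array([-0.00118635, -0.00071286, -0.00026408, -0.00367649, -0.0016441 ,
       -0.00129295, -0.00015722]), 'joint_torque': array([ 5.11343198e-03, -5.97762108e+01,  1.61426526e+00, -2.81952202e+01,
        1.28634754e-02,  5.05880904e-03,  4.52746406e-05]), 'ee_pos': array([ 0.16213626, -0.65469125,  0.23041078]), 'tool_rot': array([-8.17919390e-04,  9.92639686e-01,  1.21102254e-01, -1.68838363e-04]), 'ft_force': array([0.51147088, 0.1187162 , 0.51037892]), 'torque': array([ 0.01418465,  0.02326255, -0.00254265]), 'gripper_force': 0.0, 'width': 0.08554460542458447} 0.0187
```

View pics/top.png

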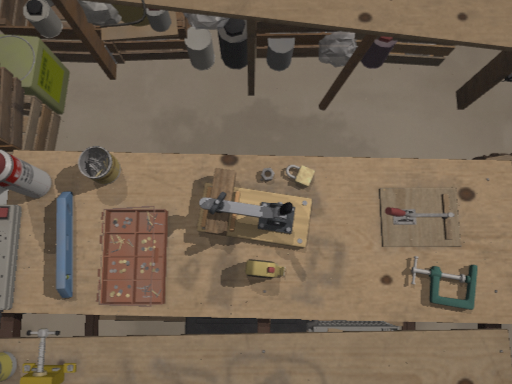

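View pics/scene.png

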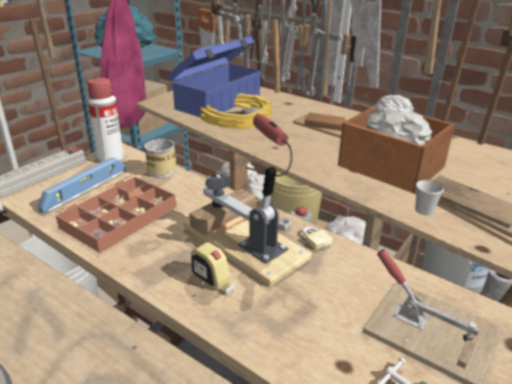

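The top view shows the clamp with the nut near (212,203) and the lever near (285,212). The lever points away from the nut, to the right in the image.

Run:
```python
from h import *
z=np.load('top.npz');p=z['p'];W=cloud(z['d'],z['K'],z['R'],z['t'])
print('K',z['K'][0,0]);print(W[203,212],W[212,285],W[205,245],W[240,300],W[260,330])
c=W[165:255,185:325];H=c[...,2]
def box(m,n):
    q=c[m][:,:2].astype(np.float32)*1000
    print(n,len(q),cv2.minAreaRect(q),np.median(c[m][:,2]))
box((H>.009)&(H<.022),'board'); box((H>.04)&(H<.054),'wood')
box((H>.07)&(H<.084),'arm');box((H>.087),'high')
hi=H>.087
n,l,s,ce=cv2.connectedComponentsWithStats(hi.astype(np.uint8))
for i in range(1,n):
    if s[i,4]>8: q=c[l==i]; print(s[i],q.min(0),q.max(0),q.mean(0)); print(cv2.minAreaRect(q[:,:2].astype(np.float32)*1000))
hm=np.clip(H/0.2*255,0,255).astype(np.uint8)
big=lambda im:cv2.resize(im,None,fx=5.6,fy=5.6,interpolation=cv2.INTER_CUBIC)
cv2.imwrite('pics/topz.png',big(p[165:255,185:325]))
```

```text
K 430.071390433616
[ 0.5652435  -0.01153777  0.07819121] [ 0.5326442  -0.15287913  0.17845567] [ 0.56138138 -0.07917423  0.07556934] [ 0.49343835 -0.19699011  0.02000595] [ 0.45123376 -0.26394075 -0.00062827]
board 3373 ((584.2174072265625, -104.54373168945312), (240.187255859375, 180.19021606445312), 81.5060806274414) 0.015416022392456319
wood 1063 ((567.0665893554688, -85.5877456665039), (164.91265869140625, 140.00575256347656), 81.83415222167969) 0.04736219346626114
arm 780 ((552.0723876953125, -75.61017608642578), (182.0845489501953, 30.96930503845215), 80.5263671875) 0.0776654689693354
high 582 ((527.2672119140625, -79.19989013671875), (138.64682006835938, 146.5121307373047), 53.21760940551758) 0.11253939524362783
[ 24  27  18  23 169] [ 0.42708591 -0.09085798  0.08702953] [ 0.58244963 -0.00844863  0.94945216] [ 0.55892196 -0.02707714  0.11999544]
((499.32958984375, -45.35944366455078), (165.32855224609375, 42.7030029296875), 17.71991539001465)
[ 83  37  25  22 365] [ 0.42708591 -0.16524657  0.08702616] [ 0.56467793 -0.09085798  0.94945216] [ 0.53925482 -0.14814642  0.1310729 ]
((492.28857421875, -132.09841918945312), (42.702171325683594, 148.27398681640625), 73.75296020507812)
```

View pics/topz.png

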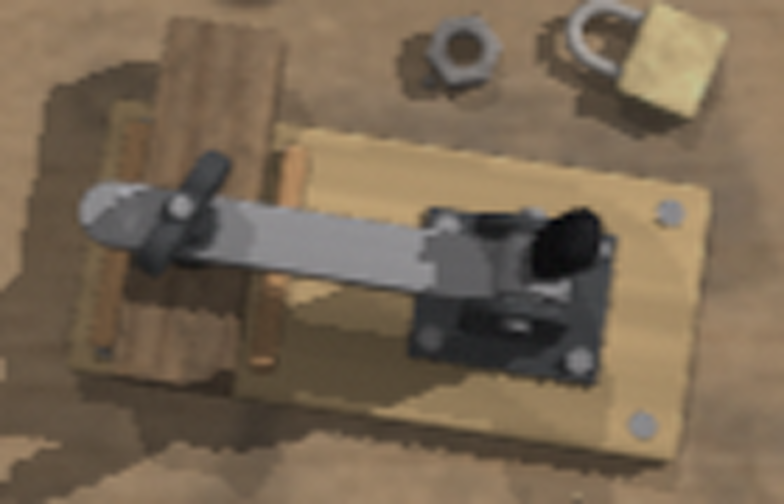

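The enlarged crop shows the wing at crop px (155,260)–(212,165), about 50° off the arm. The black lever grip is at (565,245).

Run:
```python
from h import *
z=np.load('top.npz');W=cloud(z['d'],z['K'],z['R'],z['t']);W[z['d']==0]=0
c=W[165:255,185:325];H=c[...,2];ok=(c[...,0]>.45)&(c[...,0]<.66)
def fit(m,n):
    q=c[m&ok]; d=cv2.fitLine(q[:,:2].astype(np.float32),cv2.DIST_HUBER,0,.005,.01).ravel()
    r=cv2.minAreaRect(q[:,:2].astype(np.float32)*1000)
    print(n,len(q),'ctr',q.mean(0),'ang',np.degrees(np.arctan2(d[1],d[0])),r); return q
y=c[...,1]
fit((H>.009)&(H<.022),'board')
q=fit((H>.0765)&(H<.081)&(y<-.045)&(y>-.115),'arm'); 
fit((H>.107)&(H<.13)&(y>-.07),'wing')
fit((H>.13)&(y<-.1),'lever')
q=c[(H>.14)&ok&(y<-.1)];u,s,v=np.linalg.svd(q-q.mean(0));print(v[0],q[:,2].max(),q[q[:,2]>.17].mean(0))
```

```text
board 3367 ctr [ 0.55311619 -0.13630853  0.01558948] ang -85.73553 ((584.2174072265625, -104.54373168945312), (240.187255859375, 180.19021606445312), 81.5060806274414)
arm 292 ctr [ 0.55267781 -0.08003569  0.07812977] ang 79.97713 ((552.6749877929688, -80.10389709472656), (71.8406753540039, 23.685596466064453), 81.20174407958984)
wing 126 ctr [ 0.56129604 -0.02561962  0.11390145] ang -33.23308 ((561.7255249023438, -25.283218383789062), (10.188102722167969, 48.420928955078125), 56.93163299560547)
lever 137 ctr [ 0.53941651 -0.15519875  0.17458658] ang -28.274763 ((540.4925537109375, -155.6737518310547), (19.441848754882812, 19.060876846313477), 0.5074899196624756)
[-0.06614877  0.27745337 -0.95845916] 0.1893387100737386 [ 0.53983405 -0.15771099  0.1837733 ]
```

Request:
{"api": "drive_tool", "payload": {"series": [[20,32,4,8,0.4],[24,38,4,8,0.4],[24,38,4,8,0.4],[24,38,4,8,0.4],[24,38,4,8,0.4],[24,38,0,8,0.4],[24,38,0,8,0.4],[24,38,0,8,0.4],[24,38,0,8,0.4],[24,38,0,8,0.4]], "grip_force": 50}}

```text
clock: 1.1
ee_pos: [0.3987, -0.2795, 0.2512]
tool_rot: [-0.0, 0.681, 0.733, -0.0]
ft_force: [0.5, -0.2, 0.3]
width: 0.0515
gripper_force: 0.0
```

Request:
{"api": "drive_tool", "payload": {"series": [[22,35,0,8,0.4],[22,35,0,8,0.4],[22,35,0,8,0.4],[22,35,0,8,0.4],[22,35,-5,7,0.4],[22,35,-10,7,0.4],[18,26,-15,7,0.4],[9,14,-15,0,0.4],[4,4,-5,0,0.4],[0,0,0,0,0.4]]}}

```text
clock: 2.1
ee_pos: [0.5608, -0.0271, 0.2003]
tool_rot: [-0.001, 0.284, 0.959, -0.0]
ft_force: [0.0, 0.4, 0.3]
width: 0.051
gripper_force: 0.0
```

Run:
```python
from h import *
s=ctrl.get_state();print(s['ee_pos'],s['joints'],2*np.degrees(np.arctan2(s['tool_rot'][2],s['tool_rot'][1]))-90)
p,d,K,Rm,t=shot('wrist');cv2.imwrite('pics/w1.png',p)
W=cloud(d,K,Rm,t);H=W[...,2]
for n,(a,b) in dict(wing=(.109,.125),arm=(.0765,.081)).items():
    m=(d>0)&(H>a)&(H<b)&(abs(W[...,0]-.56)<.06)&(abs(W[...,1]+.03)<(.04 if n=='wing' else .09))
    k,l,st,ce=cv2.connectedComponentsWithStats(m.astype(np.uint8));
    for i in range(1,k):
        if st[i,4]>300:
            q=W[l==i];print(n,st[i],q.mean(0),cv2.minAreaRect(q[:,:2].astype(np.float32)*1000))
```

```text
[ 0.5607938  -0.02707742  0.20034955] [ 0.48108679  0.40776122 -0.68888475  1.82522816  0.3000502   1.01726207
  0.6658761 ] 56.94365518354064
wing [252 168  13  56 690] [ 0.55918842 -0.0220919   0.11325394] ((560.4180908203125, -22.702726364135742), (9.79721450805664, 46.745506286621094), 56.913368225097656)
arm [265 161  35  35 500] [ 5.64533274e-01 -3.86142094e-04  7.72841381e-02] ((563.9711303710938, -1.7215728759765625), (36.84785079956055, 22.82831573486328), 80.8533706665039)
arm [ 157  176   95   59 1197] [ 0.55247144 -0.07340738  0.0771657 ] ((552.8046264648438, -72.56185913085938), (97.69120788574219, 22.90938377380371), 81.04167175292969)
```

View pics/w1.png

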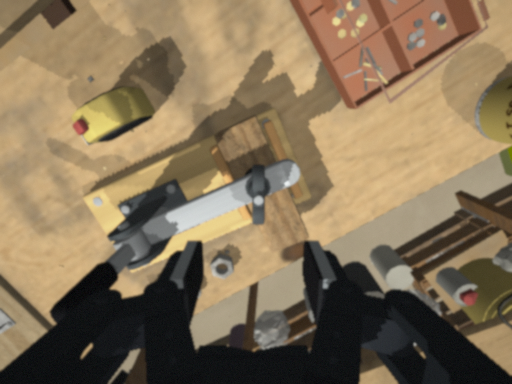

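The wrist view shows the wing at (258,195) and the arm running from (130,245) to (290,172). The tool sits over the nut, aligned across the wing.

Request:
{"api": "drive_tool", "payload": {"series": [[0,3,-20,0,0.4],[0,0,-25,0,0.4],[0,0,-25,0,0.4],[0,0,-20,0,0.4],[0,0,-15,0,0.4],[0,0,-6,0,0.4],[0,0,0,0,0.9],[0,0,0,0,0.9],[0,0,0,0,0.9],[0,0,0,0,0.9]], "grip_force": 40}}

```text
clock: 3.15
ee_pos: [0.5627, -0.0234, 0.0916]
tool_rot: [0.001, 0.285, 0.959, 0.001]
ft_force: [1.4, 1.9, 1.9]
width: 0.0093
gripper_force: 36.9
```

Request:
{"api": "drive_tool", "payload": {"series": [[0,0,0,-7,0.9],[0,0,0,-7,0.9],[0,0,0,-7,0.9],[0,0,0,-7,0.9],[0,0,0,-7,0.9],[0,0,0,-7,0.9],[0,0,0,-7,0.9],[0,0,0,-7,0.9],[0,0,0,-7,0.9],[0,0,0,-3,0.9]]}}

```text
clock: 4.15
ee_pos: [0.5618, -0.0237, 0.0915]
tool_rot: [0.0, 0.762, 0.648, 0.0]
ft_force: [0.0, 0.6, 6.0]
width: 0.009
gripper_force: 37.4
```

Request:
{"api": "drive_tool", "payload": {"series": [[0,0,0,0,0.9],[0,0,0,0,0.9],[0,0,0,0,0.4],[0,0,0,0,0.4],[0,0,0,0,0.4],[0,0,15,0,0.4],[0,0,20,0,0.4],[0,0,25,0,0.4],[0,0,25,0,0.4],[0,0,20,0,0.4]]}}

```text
clock: 5.15
ee_pos: [0.5617, -0.0241, 0.1979]
tool_rot: [0.001, 0.761, 0.649, 0.001]
ft_force: [-0.2, -0.3, 0.2]
width: 0.0511
gripper_force: 0.0
```

Run:
```python
from h import *
s=ctrl.get_state();print(s['ee_pos'],s['joints'],2*np.degrees(np.arctan2(s['tool_rot'][2],s['tool_rot'][1]))-90)
for cam in('wrist','top'):
  p,d,K,Rm,t=shot(cam)
  if cam=='wrist':cv2.imwrite('pics/w2.png',p)
  W=cloud(d,K,Rm,t);H=W[...,2]
  for n,(a,b) in dict(wing=(.109,.125),arm=(.0765,.081)).items():
    m=(d>0)&(H>a)&(H<b)&(abs(W[...,0]-.56)<.06)&(abs(W[...,1]+.03)<(.04 if n=='wing' else .09))
    k,l,st,ce=cv2.connectedComponentsWithStats(m.astype(np.uint8));
    for i in range(1,k):
        if st[i,4]>80:
            q=W[l==i];print(cam,n,st[i],q.mean(0),cv2.minAreaRect(q[:,:2].astype(np.float32)*1000))
```

```text
[ 0.56174831 -0.02414028  0.19791662] [ 0.24083106  0.35469606 -0.38364377  1.84410481  0.15840678  0.97063351
 -0.36926744] -9.082564484907508
wrist wing [246 169  13  56 696] [ 0.56117369 -0.02084644  0.113335  ] ((560.7841796875, -22.5212345123291), (46.387977600097656, 9.675313949584961), 81.16252899169922)
wrist arm [240 142  26  69 527] [ 0.56458862 -0.00718916  0.07755647] ((562.8277587890625, -14.371788024902344), (62.66004180908203, 22.82935905456543), 80.2048110961914)
wrist arm [241 198  24  85 862] [ 0.55079109 -0.08393545  0.07706775] ((552.2531127929688, -77.1894302368164), (88.36175537109375, 22.659957885742188), 81.46382141113281)
top arm [246 204  20  14 158] [ 0.54981757 -0.10024948  0.07817284] ((549.6868896484375, -100.3712158203125), (41.40629959106445, 23.97272300720215), 82.53085327148438)
```

View pics/w2.png

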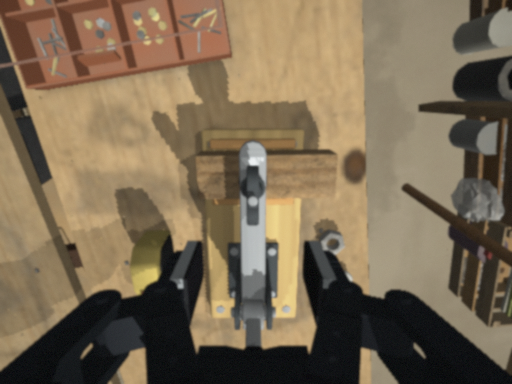

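The wing is now in line with the arm: 81.2° against 81.3°, at (252,190) in the wrist view. Next I shut the fingers and move behind the lever.

Request:
{"api": "drive_tool", "payload": {"series": [[0,0,0,0,1],[-1.5,-10,-3,0,1],[-1.5,-10,-4,0,1],[-1.5,-10,-4,0,1],[-1.5,-10,-4,0,1],[-1.5,-10,-4,0,1],[-1.5,-10,-4,0,1],[-1.5,-10,-4,0,1],[-2,-11,-4,0,1],[0,0,0,0,1]]}}

```text
clock: 6.25
ee_pos: [0.5479, -0.1075, 0.1635]
tool_rot: [-0.0, 0.762, 0.648, -0.001]
ft_force: [-0.3, 0.1, 0.2]
width: -0.0007
gripper_force: 0.0
```

Run:
```python
from h import *
s=ctrl.get_state();print(s['ee_pos'],s['width'])
p,d,*_=shot('scene');cv2.imwrite('pics/s2.png',cv2.resize(p[130:300,170:370],(800,680))[:600])
```

```text
[ 0.54792782 -0.1075204   0.16353781] -0.0006666549424661252
```

View pics/s2.png

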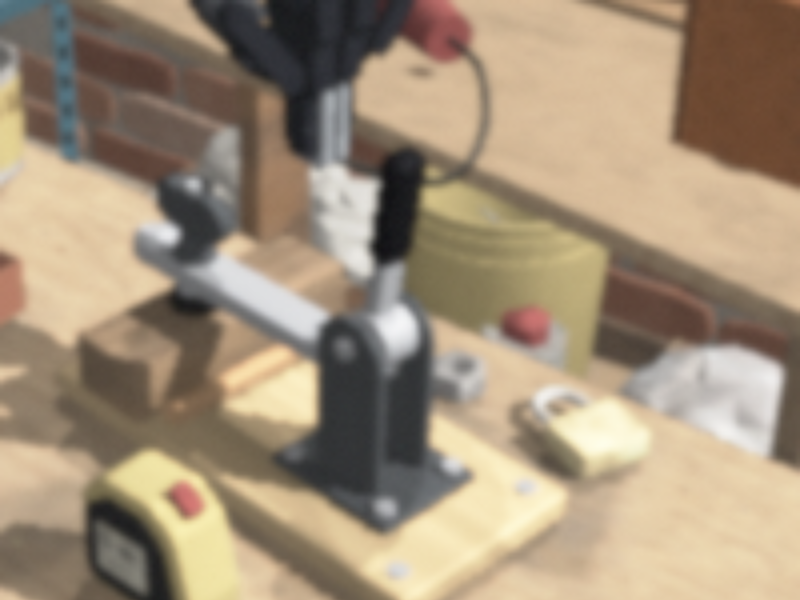

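The shut fingers (335,120) are on the nut side of the lever (400,200), and the wing lies in line with the arm.

Request:
{"api": "drive_tool", "payload": {"series": [[-1,-7,0,0,1],[-1,-7,0,0,1],[-1,-7,0,0,1],[-1,-6,0,0,1],[-1,-6,0,0,1],[-1,-6,0,0,1],[-0.6,-4,0,0,1],[-0.7,-4.7,-1,0,1],[-0.7,-4.7,-1,0,1],[-0.7,-4.7,-1,0,1]]}}

```text
clock: 7.3
ee_pos: [0.54, -0.1625, 0.1612]
tool_rot: [-0.0, 0.761, 0.649, 0.0]
ft_force: [-0.1, 1.7, -0.4]
width: -0.0001
gripper_force: 0.8
```

Request:
{"api": "drive_tool", "payload": {"series": [[-0.8,-5,-2,0,1],[-0.8,-5,-2.5,0,1],[-0.8,-5,-2.5,0,1],[-0.6,-3.8,-3.2,0,1],[-0.6,-3.8,-3.2,0,1],[-0.6,-3.8,-3.3,0,1],[-0.4,-2.3,-3,0,1],[-0.4,-2.3,-3,0,1],[-0.3,-2.3,-3,0,1],[-0.3,-2.3,-3,0,1]]}}

```text
clock: 8.3
ee_pos: [0.5346, -0.1983, 0.1325]
tool_rot: [0.0, 0.761, 0.649, 0.0]
ft_force: [0.1, 0.0, 2.7]
width: 0.0001
gripper_force: 1.0
```

Request:
{"api": "drive_tool", "payload": {"series": [[-0.3,-1.8,-3.3,0,1],[-0.3,-1.8,-3.3,0,1],[-0.2,-1.7,-3.4,0,1],[-0.2,-1.6,-3.4,0,1],[-0.2,-1,-3.5,0,1],[-0.1,-1,-3.5,0,1],[-0.1,-1,-3.5,0,1],[-0.1,-1,-3,0,1],[0,0,0,0,1],[0,0,0,0,1]]}}

```text
clock: 9.3
ee_pos: [0.5326, -0.2083, 0.1052]
tool_rot: [-0.001, 0.761, 0.649, -0.0]
ft_force: [0.9, 0.1, 0.3]
width: -0.0002
gripper_force: 0.0
```

Request:
{"api": "drive_tool", "payload": {"series": [[0,0,-1,0,1],[0,0,-1,0,1],[0,0,-1,0,1],[0,0,-1,0,1],[0,0,0,0,1],[0,0,0,0,1],[0,0,0,0,1],[0,0,0,0,1],[0,0,0,0,1],[0,0,0,0,1]]}}

```text
clock: 10.3
ee_pos: [0.533, -0.2085, 0.104]
tool_rot: [0.0, 0.761, 0.649, -0.0]
ft_force: [-7.3, 3.3, 21.0]
width: -0.0001
gripper_force: 10.7
```

The force is 21 N with the tool stalled, so the lever is at its stop. Backing off.

Request:
{"api": "drive_tool", "payload": {"series": [[0,0,5,0,1],[0,0,10,0,1],[0,0,20,0,1],[0,0,30,0,1],[0,-10,30,0,1],[0,-30,20,0,1],[0,-30,0,0,1],[0,-30,0,0,1],[0,-30,0,0,1],[0,0,0,0,1]]}}

```text
clock: 11.3
ee_pos: [0.5314, -0.3443, 0.2166]
tool_rot: [0.001, 0.763, 0.646, -0.001]
ft_force: [-0.4, 0.1, -0.5]
width: 0.0001
gripper_force: 0.0
```

Run:
```python
from h import *
a=shot('scene')[0][130:300,170:370]; p,d,K,Rm,t=shot('top'); b=p[165:255,185:335]
cv2.imwrite('pics/f.png',np.hstack([cv2.resize(a,(400,340)),cv2.resize(b,(400,340))]))
W=cloud(d,K,Rm,t);H=W[...,2]
m=(d>0)&(H>.085)&(H<.12)&(abs(W[...,0]-.545)<.05)&(W[...,1]<.03)&(W[...,1]>-.25)
k,l,st,ce=cv2.connectedComponentsWithStats(m.astype(np.uint8))
for i in range(1,k):
    if st[i,4]>30:
        q=W[l==i];print(q.mean(0),q.min(0),q.max(0),cv2.minAreaRect(q[:,:2].astype(np.float32)*1000))
        A=np.c_[q[:,1],np.ones(len(q))];print('slope',np.linalg.lstsq(A,q[:,2],rcond=None)[0])
```

```text
[ 0.56049005 -0.02583962  0.10426647] [ 0.5550248  -0.04961292  0.08521618] [ 0.56797636 -0.00136922  0.11398399] ((561.1997680664062, -25.282421112060547), (48.92778015136719, 10.73469352722168), 84.35385131835938)
slope [-0.00250138  0.10420184]
[ 0.53726006 -0.17700749  0.10101281] [ 0.5191611  -0.24028486  0.08583604] [ 0.56495502 -0.12548601  0.10951597] ((542.2479858398438, -183.29527282714844), (114.78484344482422, 43.29213333129883), 88.38145446777344)
slope [-0.0579226   0.09076008]
```

View pics/f.png

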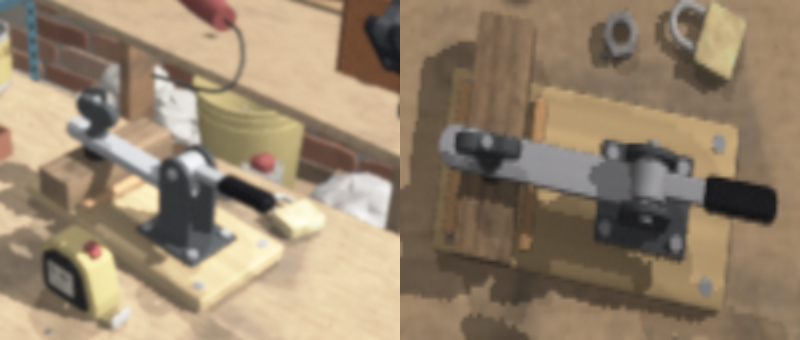

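The lever (right panel, 740,200) is down and level at its stop, and the offcut is in place. I'll recheck the wing angle without the hub points.

Run:
```python
from h import *
for _ in range(2):
  p,d,K,Rm,t=shot('top');W=cloud(d,K,Rm,t);H=W[...,2]
  b=(d>0)&(abs(W[...,0]-.56)<.04)
  for n,m in (('wing',b&(H>.101)&(H<.12)&(abs(W[...,1]+.025)<.04)),('arm',b&(abs(H-.072)<.006)&(W[...,1]<-.052)&(W[...,1]>-.12))):
    q=W[m][:,:2].astype(np.float32);f=cv2.fitLine(q,cv2.DIST_HUBER,0,.001,.001).ravel()
    print(n,len(q),q.mean(0),np.median(H[m]),np.degrees(np.arctan(f[1]/f[0])),cv2.minAreaRect(q*1000))
```

```text
wing 121 [ 0.56123763 -0.02526581] 0.10669072757281539 84.867256 ((561.7072143554688, -24.690492630004883), (46.717926025390625, 9.858957290649414), 85.30870819091797)
arm 382 [ 0.55212957 -0.08522462] 0.07027373259586156 79.74231 ((552.3241577148438, -85.28010559082031), (70.35272216796875, 24.473466873168945), 81.1604232788086)
wing 124 [ 0.56125295 -0.02569743] 0.10667723705786358 85.25533 ((561.6550903320312, -25.612319946289062), (48.23211669921875, 10.035018920898438), 85.28634643554688)
arm 389 [ 0.55203426 -0.08537327] 0.0704947546981105 79.45002 ((552.4375610351562, -85.39630126953125), (70.44929504394531, 24.358686447143555), 80.50712585449219)
```

Request:
{"api": "drive_tool", "payload": {"series": [[2,20,0,3,1],[3,35,0,3,1],[3,35,0,3,1],[4,40,0,3,1],[4,40,0,3,1],[4,40,0,3,1],[4,40,0,3,1],[4,40,0,3,1],[2,20,0,3,1],[0,0,0,3,1]]}}

```text
clock: 12.5
ee_pos: [0.5626, -0.0227, 0.2172]
tool_rot: [-0.0, 0.562, 0.827, 0.001]
ft_force: [-0.6, -0.4, -0.6]
width: -0.0001
gripper_force: 0.0
```

Request:
{"api": "drive_tool", "payload": {"series": [[0,0,0,0,0],[0,0,0,0,0],[0,0,0,0,0],[0,0,0,0,0],[0,0,0,0,0],[0,0,0,0,0],[0,0,0,0,0],[0,0,0,0,0],[0,0,0,0,0],[0,0,0,0,0]]}}

```text
clock: 13.5
ee_pos: [0.563, -0.0288, 0.2167]
tool_rot: [0.0, 0.567, 0.824, 0.0]
ft_force: [0.4, -0.3, 0.1]
width: 0.0856
gripper_force: 0.0
```

Run:
```python
from h import *
p,d,K,Rm,t=shot('wrist');cv2.imwrite('pics/w3.png',p);W=cloud(d,K,Rm,t);H=W[...,2]
b=(d>0)&(abs(W[...,0]-.56)<.04)
for n,m in (('wing',b&(H>.101)&(H<.12)&(abs(W[...,1]+.025)<.04)),('arm',b&(abs(H-.072)<.006)&(W[...,1]<-.052)&(W[...,1]>-.12))):
    q=W[m][:,:2].astype(np.float32);f=cv2.fitLine(q,cv2.DIST_HUBER,0,.001,.001).ravel()
    print(n,len(q),q.mean(0),np.median(H[m]),np.degrees(np.arctan(f[1]/f[0])),cv2.minAreaRect(q*1000))
cv2.imwrite('pics/w3.png',cv2.resize(p[100:320,150:400],(660,580),interpolation=cv2.INTER_CUBIC))
```

```text
wing 605 [ 0.560589   -0.02130022] 0.10614085612848234 85.01164 ((560.8798217773438, -22.947710037231445), (47.52083206176758, 10.218804359436035), 85.10182189941406)
arm 1350 [ 0.5503124 -0.086354 ] 0.06942562397095317 81.51762 ((550.8175659179688, -86.85203552246094), (69.8414306640625, 23.951351165771484), 81.21238708496094)
```

View pics/w3.png

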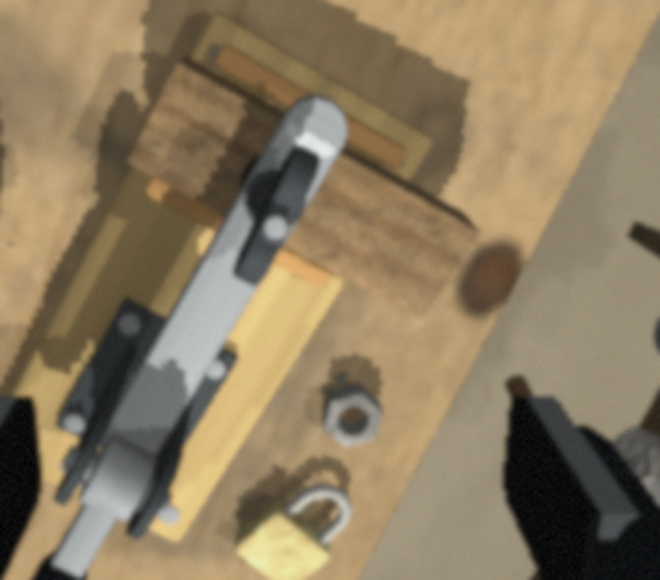

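Run:
```python
from h import *
p=cv2.imread('pics/w2.png')
g=cv2.cvtColor(p,cv2.COLOR_BGR2GRAY)
for r in range(150,300,6): print(r,' '.join('%3d'%v for v in g[r,232:276]))
cv2.imwrite('pics/w2z.png',cv2.resize(p[120:300,180:330],(660,594),interpolation=cv2.INTER_CUBIC))
```

```text
150  72  73  73  74  73  80  80  80  94 105 111 114 113 114 123 140 157 171 176 179 180 179 180 180 180 180 180 181 180 182 181 176 157 117  83  69  64  66  65  66  72  75  74  70
156  65  62  63  64  62  65  72  86 104 111 117 118 117 118 119 120 134 161 183 191 192 193 191 191 191 191 190 191 192 193 192 190 188 171 143 123 120 121 121 123 122 124 123 124
162  61  60  61  61  64  64  70  83 100 113 118 125 132 136 138 145 172 214 234 239 238 239 239 236 230 223 214 203 197 194 193 192 186 173 150 131 126 130 132 133 133 130 133 134
168  68  70  70  71  71  71  74  78  91 105 110 108 107 102  82  59  46  47  46  47  46  43  43  46  45  58 108 158 181 186 186 187 184 173 147 128 120 121 122 122 124 128 131 131
174  59  57  57  55  55  56  60  70  79  87  88  89  86  80  69  56  58  58  60  59  60  62  58  60  58  67  92 133 165 181 186 189 184 170 145 126 124 128 127 124 118 115 114 113
180  69  69  69  66  66  59  54  59  71  75  67  54  45  40  47  61  74  76  78  78  79  77  80  79  80  77  77  75  79  86 114 146 165 159 132 125 131 136 139 138 135 131 132 133
186  59  59  60  60 
[... 2699 characters left out ...]
  33  31  32  33  49  77 101 117 128 126 122 121 122 122 124 121 116 117 116 115 117 118 116 116 118 118 118 115 101  73  44  34  40  53  75  87  89  90  89  90
282  73  72  67  56  43  36  36  35  48  72  98 109 112 113 112 114 115 114 115 116 115 117 115 115 116 117 116 120 118 115 116 111  96  70  47  36  38  48  63  81  87  89  90  91
288  50  48  49  38  36  36  36  35  46  69  95 109 112 114 113 113 114 115 114 116 118 119 115 116 117 115 112 112 107  99  92  85  74  53  37  33  35  36  46  62  78  88  89  91
294 133 137 115  78  50  40  40  40  45  65  91 108 114 112 113 113 114 115 114 113 109 106  97  93  89  89  90  89  90  90  87  81  67  48  35  37  38  44  64 114 167 187 176 138
```

View pics/w2z.png

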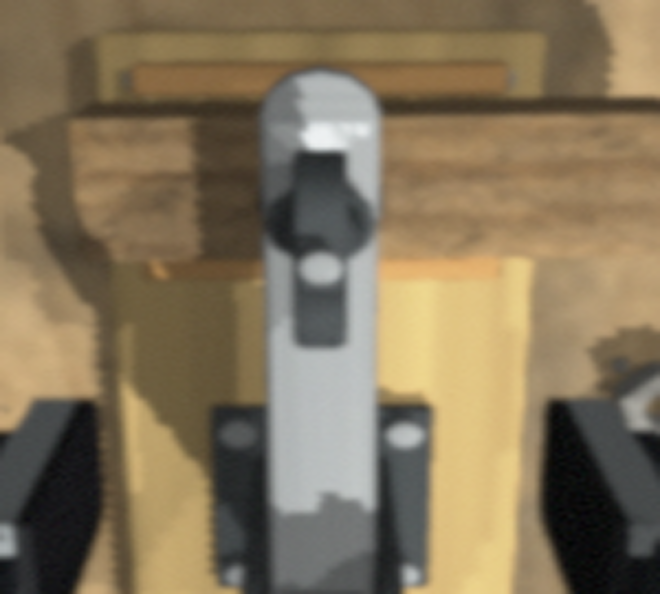

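```bash
python3 -c "
from rig import job_done
print(job_done())"
```

```text
the job is handed in; nothing more can be done
None
```

I turned the nut in line with the arm while the lever was open, then closed the lever to its stop and let go of everything, with the offcut still in place. After clamping, two cameras showed the wing about 4° (0.065 rad) on the loose side, though nothing had touched it since I set it. I did not reopen the lever to correct that, and I don't know whether it is within tolerance.

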